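Fetch the stir bar box from between two cartons

TASK

The blue box of stir bars is stacked between two cartons of sealing film. Lift off the upper carton and stand it aside, underside down, on the clear worktop; then put the blue box flat and right way up in the metal tray, and set the upper carton back squarely on the lower one, lined up with it. Leave the lower carton where it stands, keep the boxes upright and set them down rather than dropping them.

Things in the scene. Friction and masses are not known exactly. Their poses are not given: they have to be found in the camera images.
- carton_bottom: lower carton of sealing film, white with green bands, 52 (own x) x 130 (own y) x 52 mm high, loose, stands on the worktop under the blue box; origin at the centre of its underside, z up; about 0.2 kg
- stir_box: blue flat box with a clear lid that stays shut, holding white stir bars; body 54 mm wide (own x from -25 to +29 mm) with a small lip on the lid to x = -29 mm, 84 mm long (own y), 27 mm high; loose, lies on the lower carton, long sides roughly parallel to it; origin on its underside, z up; about 0.1 kg. Grip it across its 54 mm width, with the fingertips no lower than its underside while it lies on the carton
- carton_top: upper carton of sealing film, same look and size as the lower one: 52 (own x) x 130 (own y) x 52 mm high, loose, lies on the blue box, so its underside starts about 79 mm above the worktop; origin at the centre of its underside, z up; about 0.2 kg. Grip across its 52 mm width
- tray: shallow bare metal tray, fixed on the worktop, 170 (own x) x 130 (own y) mm outside, 164 x 124 mm inside, rim 18.5 mm high, floor 3 mm thick; origin at the centre of its underside. The worktop between the stack and the tray is clear
There are look-alikes about, which are no part of the job. Leave any turquoise or yellow look-alike of the stir_box alone.

How it is judged:
On the way, in this order (a step that is already met when the one before it is completed fails the run):
1. the upper carton stands upright on the worktop, released, while the blue box still lies on the lower carton (height (world z) of carton_top below 0.0025 m and angle between carton_top's own z axis and vertical below 0.1 rad and contact force between the fingers and carton_top below 0.1 N and z of stir_box in the frame of carton_bottom above 0.045 m and horizontal distance between stir_box and carton_bottom below 0.04 m), for 0.2 s.
2. the blue box lies flat, right way up and released in the tray (x of stir_box in the frame of tray between -0.06 and 0.06 m and y of stir_box in the frame of tray between -0.04 and 0.04 m and z of stir_box in the frame of tray below 0.008 m and angle between stir_box's own z axis and vertical below 0.1 rad and contact force between the fingers and stir_box below 0.1 N and linear speed of stir_box below 0.02 m/s), for 0.2 s.
At the end, for the whole second after the job is handed in: The blue box lies flat and right way up on the tray's floor; the upper carton rests upright directly on the lower one, centres within 18 mm and long axes within 0.2 rad (either way round); the lower carton is within 30 mm of where it stood; all released and at rest (all of step 2 and contact force between the fingers and carton_top below 0.1 N and linear speed of carton_top below 0.02 m/s and horizontal distance between carton_top and carton_bottom below 0.018 m and z of carton_top in the frame of carton_bottom between 0.048 and 0.058 m and angle between each of carton_top, carton_bottom's own z axis and vertical below 0.1 rad and angle between the y axis of carton_top and the y axis of carton_bottom, either way round below 0.2 rad and distance of carton_bottom from where it was at the start of the episode below 0.03 m); the robot touches nothing.
It fails at once if the blue box is tipped more than 40 degrees (angle between stir_box's own z axis and vertical above 0.7 rad).
It fails at once if the upper carton is tipped more than 40 degrees (angle between carton_top's own z axis and vertical above 0.7 rad).
It fails at once if the blue box is dropped (falls free, out of the fingers, faster than 0.6 m/s, about 2 cm of fall) (contact force between the fingers and stir_box below 0.01 N and linear speed of stir_box above 0.6 m/s).
It fails at once if the upper carton is dropped (falls free, out of the fingers, faster than 0.6 m/s, about 2 cm of fall) (contact force between the fingers and carton_top below 0.01 N and linear speed of carton_top above 0.6 m/s).
It also fails if it takes over 72 s, if anything falls off the work surface, if the arm or the gripper's body presses on something with over 40 N, if the wrist force passes 120 N, or if a joint passes its speed limit or range.

ROBOT

A 7-joint arm with a two-finger parallel gripper is mounted at the origin on a cart in front of the work surface, level with it; the furniture and walls round the work are solid. World frame = base frame: x ahead of the robot, y to its left, z up, the work surface at z = 0. Lengths are in m, angles in rad, forces in N, time in s.
With the tool pointing down it reaches from about 0.375 to 0.925 m from the base axis. Payload 3.1 kg.
Tool frame: the origin (TCP) lies on the centre line of the jaws, within the pads' length; the fingertips stand 25 mm ahead of it and the grasp point (between the pads) lies 6 mm ahead of it; z points along the fingers, y is the line along which they close (so a half turn about z gives the same grasp; the last joint's range is limited). The gripper opens to 85 mm and grips with 20 to 120 N. Pads are 22 mm wide; open, the fingers measure 114 mm over their backs; the gripper's body (76 mm by 85 mm) begins 54 mm behind the grasp point. The pads swing forward as they close: fully open they stand 13 mm farther back than shut.
Start: joints at [-1.341, 0.383, 0.044, 1.598, -0.018, 1.161, -0.05], TCP at [0.209, 0.615, 0.256] pointing down, gripper open.
Joint ranges: [-2.61, 2.61], [-0.41, 2.15], [-1.48, 1.57], [0, 2.5], [-1.57, 4.71], [0.05, 1.97], [-2.85, 2.85]. Speed limits (rad/s): [2.79, 2.79, 3.14, 3.14, 3.14, 3.14, 3.14].

INTERFACE

Orientations are given as a unit quaternion [x, y, z, w].
In Python, from bench import observe, capture, camera_params, sign_off, spot_in, mark_of gives the robot as it stands. The module is installed in compiled form; this text tells all that it offers.
- The arm moves only by the tool move_arm, never from a script. Its argument "increments" is one flat list of numbers, 5 for each row, row after row: the closure, from 0 (fully open) to 1 (shut), then the shift along the world's x, y, z in cm, then the turn about the world's z in degrees. A call has 1 to 8 rows; each row shifts and turns the commanded pose from where the row before left it; what a row does not reach is not made up. A row lasts 1/12 s, in which the tool goes at most 41.7 mm and 7.16 degrees, less where a joint would pass 70% of its speed; a pose out of reach is approached as far as the arm can. A call with a gripper value outside its range is refused whole. The fingers move at their own pace and stop on an object; "newtons" is the grip in N (left out, the last holds). Time passes only in rows, so rows that do not move let the fingers close. It gives the time, the measured TCP pose, the force, the opening and the grip force at its end, in the units of the state.
- observe(): the state, without advancing time (a new reading comes with each control period).
- capture(name): name is "scene" or "top" or "wrist"; returns (picture, depth): 420x560x3 uint8, red, green, blue; 420x560 float32, m along the optical axis (not along the pixel's ray), 0 where there is no reading.
- camera_params(name): a dict with "fx", "fy", "cx", "cy" (pixels), "k1" (the pictures are not rectified: a ray, as slopes to the right and down, at radius r is drawn at 1 + k1 r^2 times it, then the intrinsics apply), "camera_from_world" (4x4, takes a point from world to camera coordinates). Camera axes: x right, y up, looking along -z (the intrinsics and any distortion apply to the point x, -y, -z); pixel columns grow to the right and rows downward; lengths in m; the calibration is good to about 2 mm. A picture is of the moment at which its call begins: read the wrist's pose just before it. camera_params takes no time and is no camera call; for the wrist camera it gives the pose at the moment of the call.
- sign_off(): hands the job in; it is judged then, once.
Trained networks look in the newest picture that a camera, given by its name, has taken for a name from the list of things; names that differ only in an ending like _2 or _b are one class to them, and where a whole thing is asked for, a point or a joint stands for the part that bears it (a point fixed in the world has none). Each returns a list of dicts, best first, with "conf" (0 to 1); they miss things now and then, are a little off and sometimes report something else, mostly with a low value. They report only what shows in the picture. A call takes as long as a camera call. They do not tell look-alikes from the thing itself.
- spot_in(camera, name): "point" ([column, row] in pixels, amid what is visible of it).
- mark_of(camera, name): "point" ([column, row] in pixels: a listed point, or the origin of a listed thing).
The state is a dict: "time": time; "joint_pos": joint angles; "qvel": joint speeds; "effort": joint torques, N m; "position": TCP position; "eef_rot": TCP orientation; "ft_force": force on the tool from outside, world axes, zero at the start; "moment": the same for the moment, N m; "finger_gap": finger opening in m; "finger_force": force on a finger pad.
Only numpy, scipy, OpenCV 4.12 (cv2) and the standard library are available. Lean on these libraries where they do the work, as an engineer would, in place of code of your own. Each camera call takes 0.05 s, during which the arm holds its last target. There are 200 camera calls.

## Working session

There is one attempt and no reset: what is moved stays moved. The work goes in short steps, Python scripts to look and compute and a tool call to move; the robot and the scene stay as the last step left them, time stands still between calls to the robot, and variables do not carry over. Pictures are saved under pics/ and viewed, at most 10 in all, crops included, and the job is handed in when it is done.

Besides the shell and the picture viewer there is one more tool, called as name(argument=value, ...) on one line, values as JSON. move_arm: Moves the arm, as the interface text tells. Its arguments: {"type":"object","properties":{"increments":{"type":"array"},"newtons":{"type":"number"}},"required":["increments"]}

```bash
mkdir -p pics
cat > h.py <<'E'
import numpy as np, cv2
from bench import *
def world(cam,P,px,d):
    # px Nx2, depth N -> world
    px=np.atleast_2d(px).astype(float); d=np.atleast_1d(d)
    K=np.array([[P['fx'],0,P['cx']],[0,P['fy'],P['cy']],[0,0,1]])
    u=cv2.undistortPoints(px.reshape(-1,1,2),K,np.array([P['k1'],0,0,0,0.])).reshape(-1,2)
    c=np.c_[u[:,0]*d,-u[:,1]*d,-d,np.ones(len(d))]
    return (np.linalg.inv(np.array(P['camera_from_world']))@c.T).T[:,:3]
def cloud(cam):
    P=camera_params(cam); im,d=capture(cam)
    v,u=np.mgrid[:420,:560]
    W=world(cam,P,np.c_[u.ravel(),v.ravel()],d.ravel()).reshape(420,560,3)
    W[d==0]=np.nan
    return im,d,W
E
python3 - <<'E'
from h import *
ims=[]
for c in ("scene","top"):
    im,d,W=cloud(c); np.savez(c,im=im,W=W); ims.append(im)
    for n in ("carton_top","carton_bottom","stir_box","tray"):
        for r in spot_in(c,n)[:4]:
            u,v=[int(round(x)) for x in r['point']]; print(c,n,u,v,round(r['conf'],2),W[v,u].round(3))
cv2.imwrite('pics/a.png',ims[0][...,::-1]);cv2.imwrite('pics/b.png',ims[1][...,::-1])
E
```

```text
scene carton_top 241 178 0.58 [0.471 0.196 0.125]
scene carton_bottom 246 205 0.88 [0.482 0.192 0.037]
scene stir_box 233 230 0.78 [0.364 0.158 0.026]
scene stir_box 249 193 0.61 [0.499 0.191 0.068]
scene tray 365 243 0.88 [ 0.495 -0.16   0.003]
top carton_top 217 183 0.83 [0.507 0.214 0.132]
top carton_bottom 231 189 0.56 [0.508 0.191 0.044]
top stir_box 186 247 0.94 [0.353 0.318 0.028]
top stir_box 235 241 0.72 [0.366 0.184 0.026]
top stir_box 180 191 0.59 [0.509 0.336 0.029]
top tray 360 187 0.95 [ 0.51  -0.168  0.004]
```

View pics/a.png

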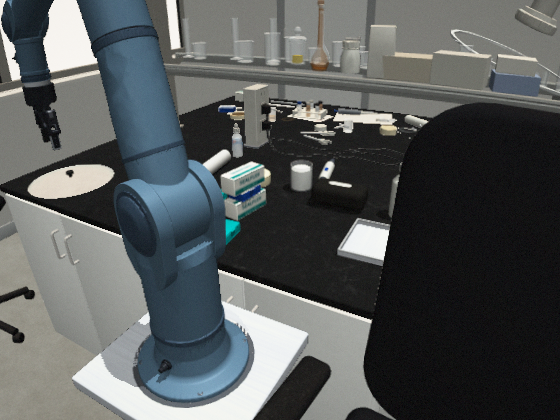

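View pics/b.png

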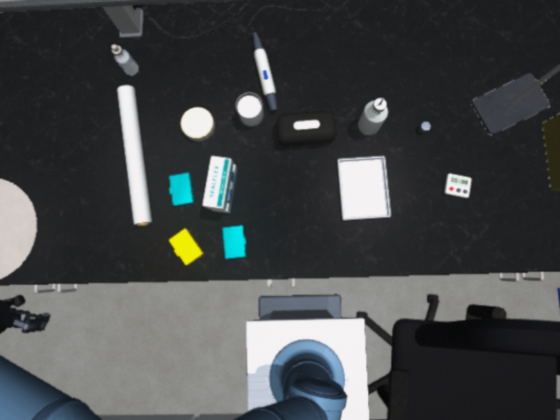

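Candidates for the stir_box are turquoise at top (180,189), turquoise at (235,241), yellow at (186,247), and the blue one in the stack at scene (249,193). The blue one between the cartons fits the description. The stack shows at top (218,184) and the tray at (363,188).

Run:
```python
from h import *
def rect(P):
    (c,s,a)=cv2.minAreaRect((P[:,:2]*1000).astype(np.float32)); return np.round(c,1),np.round(s,1),round(a,1),len(P)
for c in("scene","top"):
    z=np.load(c+'.npz'); W=z['W'];im=z['im'].astype(int)
    r=(abs(W[...,0]-.507)<.12)&(abs(W[...,1]-.2)<.085)
    for lo,hi in((.12,.145),):
        m=r&(W[...,2]>lo)&(W[...,2]<hi); print(c,np.nanmedian(W[m][:,2]),rect(W[m]))
    b=r&(im[...,2]>im[...,0]+50)&(im[...,2]>im[...,1]+40)
    if b.sum()>5: print('blue',W[b].min(0),W[b].max(0),b.sum())
    lw=r&(W[...,2]>.01)&(W[...,2]<.05)&(W[...,0]>.42);print('low',W[lw].min(0),W[lw].max(0),lw.sum())
    t=(abs(W[...,0]-.51)<.12)&(abs(W[...,1]+.165)<.13)&(W[...,2]>.0)&(im.min(-1)>60)
    print('tray',rect(W[t&(W[...,2]<.03)]),np.nanmedian(W[t][:,2]))
z=np.load('scene.npz')['im'][150:230,200:290]
a=cv2.resize(z,None,fx=6,fy=6,interpolation=cv2.INTER_CUBIC)
b=cv2.resize(np.load('top.npz')['im'][145:225,190:250],None,fx=4,fy=4,interpolation=cv2.INTER_CUBIC)
a=np.hstack([a,np.vstack([b,np.zeros((160,240,3),np.uint8)])])
cv2.imwrite('pics/c.png',a[...,::-1])
print(observe())
```

```text
scene 0.12956654994760236 (array([509.2, 213.5]), array([ 54.5, 135.4]), 79.6, 458)
blue [0.46686628 0.18262693 0.05299457] [0.54556986 0.24427079 0.0779944 ] 138
low [0.44228762 0.1767716  0.01004173] [0.57323024 0.24916953 0.04999179] 514
tray (array([ 520.8, -156.7]), array([211.1, 120.7]), 5.1, 1738) 0.004167052507339564
top 0.13200767256178692 (array([511., 215.]), array([ 51. , 130.6]), 80.1, 1017)
low [0.44745298 0.18022251 0.01004302] [0.5714082  0.26653092 0.04990134] 121
tray (array([ 510.5, -178.1]), array([181.9, 141.7]), 2.2, 3036) 0.0046545837576488225
{'time': 0.5, 'joint_pos': array([-1.3407859 ,  0.38291754,  0.04392975,  1.59796047, -0.01786761,
        1.16118042, -0.04992271]), 'qvel': array([-0.00220594, -0.00144756,  0.00170944, -0.00039541, -0.00104772,
        0.00104933, -0.00031188]), 'effort': array([-8.60859109e-04, -4.32928383e+01,  1.02140352e+00, -2.49576741e+01,
        1.03869024e-02,  3.24169254e-03, -6.06632739e-06]), 'position': array([0.20928134, 0.61536457, 0.25623022]), 'eef_rot': array([ 1.63168568e-01,  9.86598204e-01, -3.73590438e-05,  5.79895109e-06]), 'ft_force': array([-0.18179768,  0.04703667, -0.58792001]), 'moment': array([ 0.05495439, -0.00209848,  0.03383184]), 'finger_force': 0.0, 'finger_gap': 0.08549838739290852}
```

View pics/c.png

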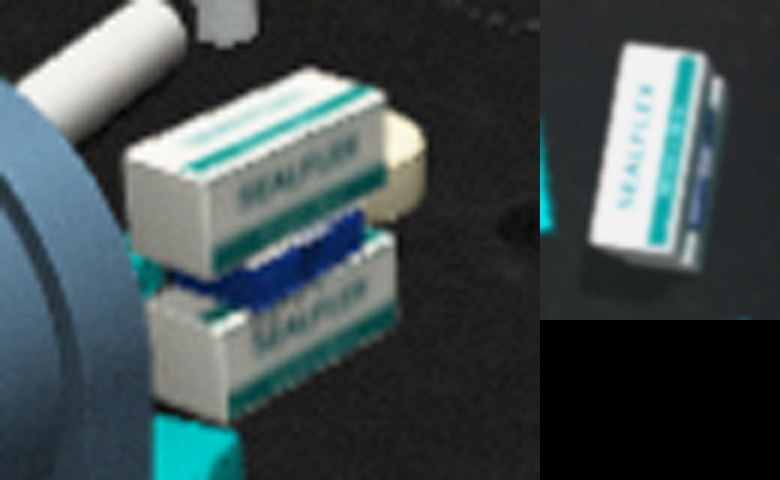

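The crop confirms the choice: dark blue box between two Sealflex cartons, at about (270,265). The top carton is centred at (0.511, 0.215) with its long axis at about -10° from x. The gripper needs a turn of about +9°.

move_arm(increments=[0, 2.3, -3.1, 0, 1, 0, 2.3, -3.1, 0, 1, 0, 2.3, -3.1, 0, 1, 0, 2.3, -3.1, 0, 1, 0, 2.3, -3.1, 0, 1, 0, 2.3, -3.1, 0, 1, 0, 2.3, -3.1, 0, 1, 0, 2.3, -3.1, 0, 1], newtons=30)

```text
time: 1.17
position: [0.3942, 0.3658, 0.2567]
eef_rot: [0.093, 0.996, 0.0, 0.0]
ft_force: [-0.4, 0.8, -0.3]
finger_gap: 0.0855
finger_force: 0.0
```

move_arm(increments=[0, 2.3, -3.1, 0, 1, 0, 2.3, -3.1, 0, 0, 0, 2.3, -3.1, 0, 0, 0, 2.3, -3.1, 0, 0, 0, 2.6, -2.8, 0, 0, 0, 0, 0, 0, 0, 0, 0, 0, 0, 0])

```text
time: 1.75
position: [0.5133, 0.212, 0.2567]
eef_rot: [0.089, 0.996, -0.0, 0.001]
ft_force: [-0.0, 1.5, -0.2]
finger_gap: 0.0855
finger_force: 0.0
```

```bash
cat >> h.py <<'E'
def rect(P):
    (c,s,a)=cv2.minAreaRect((P[:,:2]*1000).astype(np.float32)); return np.round(c,1),np.round(s,1),round(a,1),len(P)
def yaw():
    q=observe()['eef_rot']; return (np.degrees(2*np.arctan2(q[1],q[0]))-90)%180
E
python3 - <<'E'
from h import *
o=observe();print(o['position'].round(4),yaw(),o['ft_force'].round(2))
for c in('wrist','top'):
    im,d,W=cloud(c); cv2.imwrite(f'pics/w1{c}.png',im[...,::-1])
    r=(abs(W[...,0]-.507)<.12)&(abs(W[...,1]-.2)<.085)
    for lo,hi in((.12,.145),(.045,.06)):
        m=r&(W[...,2]>lo)&(W[...,2]<hi)
        if m.sum()>20: print(c,lo,np.nanmedian(W[m][:,2]),rect(W[m]))
E
```

```text
[0.5133 0.212  0.2567] 79.80043388774243 [-0.05  1.5  -0.19]
wrist 0.12 0.13008854352342392 (array([510.2, 214.8]), array([ 52.6, 130.6]), 80.1, 8244)
top 0.12 0.13208690116033361 (array([524. , 203.8]), array([103.8,  29.6]), 2.1, 165)
```

View pics/w1wrist.png

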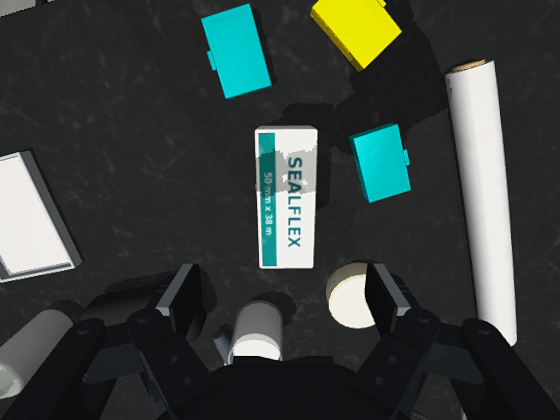

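Wrist view: the top carton is at (287,197), centred at (0.510, 0.215), with clear room for the fingers. The turquoise and yellow look-alikes stand away from it. Now I descend and grip it.

move_arm(increments=[0, -0.3, 0.3, -3, 0, 0, 0, 0, -3, 0, 0, 0, 0, -3, 0, 0, 0, 0, -2.5, 0, 0, 0, 0, -1.7, 0, 0, 0, 0, -1, 0, 0, 0, 0, 0, 0])

```text
time: 2.43
position: [0.5053, 0.2196, 0.1117]
eef_rot: [0.083, 0.997, -0.001, -0.002]
ft_force: [-1.0, -1.0, -0.1]
finger_gap: 0.0855
finger_force: 0.0
```

move_arm(increments=[1, 0, 0, 0, 0, 1, 0, 0, 0, 0, 1, 0, 0, 0, 0, 1, 0, 0, 0, 0, 1, 0, 0, 0, 0, 1, 0, 0, 0, 0, 1, 0, 0, 0, 0, 1, 0, 0, 0, 0], newtons=25)

```text
time: 3.1
position: [0.5095, 0.2187, 0.116]
eef_rot: [0.085, 0.996, 0.001, 0.001]
ft_force: [-0.9, -0.4, 6.6]
finger_gap: 0.0518
finger_force: 28.2
```

move_arm(increments=[1, 0, 0, 0.3, 0, 1, 0, 0, 0.5, 0, 1, 0, 0, 0.7, 0, 1, 0, 0, 1.2, 0, 1, 0, 0, 1.2, 0, 1, 0, 0, 1, 0, 1, 0, 0, 1, 0, 1, 0, 0, 0, 0])

```text
time: 3.77
position: [0.5102, 0.2193, 0.1765]
eef_rot: [0.085, 0.996, 0.002, 0.002]
ft_force: [0.7, -0.6, -1.8]
finger_gap: 0.0516
finger_force: 27.3
```

Run:
```python
from h import *
o=observe();print(o['position'].round(4),yaw(),o['ft_force'].round(2),o['finger_force'])
im,d,W=cloud('scene'); cv2.imwrite('pics/s2.png',cv2.resize(im[130:250,180:320],None,fx=4,fy=4)[...,::-1])
```

```text
[0.5102 0.2193 0.1765] 80.21202709001017 [ 0.66 -0.59 -1.84] 27.344743609428406
```

View pics/s2.png

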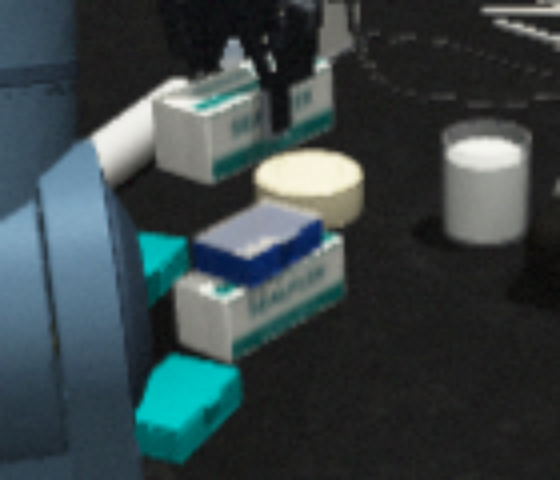

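The upper carton (220,120 in the crop) is lifted and level. The blue box stays on the lower carton at (260,240). I carry the upper carton to y≈0.03 and set it down.

move_arm(increments=[1, 0, -1.5, 0, 0, 1, 0, -3, 0, 0, 1, 0, -3.5, 0, 0, 1, 0, -3.5, 0, 0, 1, 0, -3.5, 0, 0, 1, 0, -2.5, 0, 0, 1, 0, -1.5, 0, 0, 1, 0, 0, 0, 0])

```text
time: 4.48
position: [0.5067, 0.0212, 0.1725]
eef_rot: [0.09, 0.996, -0.002, -0.001]
ft_force: [-0.0, 0.4, -2.5]
finger_gap: 0.0518
finger_force: 27.3
```

move_arm(increments=[1, 0, 0, -1.5, 0, 1, 0, 0, -3, 0, 1, 0, 0, -3, 0, 1, 0, 0, -2.5, 0, 1, 0, 0, -1.7, 0, 1, 0, 0, -1, 0, 1, 0, 0, -0.5, 0, 1, 0, 0, 0, 0])

```text
time: 5.15
position: [0.5074, 0.0285, 0.0403]
eef_rot: [0.085, 0.996, -0.0, -0.001]
ft_force: [0.5, 0.3, -2.8]
finger_gap: 0.0516
finger_force: 27.3
```

move_arm(increments=[1, 0, 0, -0.1, 0, 1, 0, 0, -0.1, 0, 1, 0, 0, 0, 0, 1, 0, 0, 0, 0])

```text
time: 5.48
position: [0.5091, 0.0286, 0.0402]
eef_rot: [0.085, 0.996, 0.0, 0.001]
ft_force: [0.3, -0.6, -2.9]
finger_gap: 0.0515
finger_force: 27.3
```

move_arm(increments=[1, 0, 0, -0.1, 0, 1, 0, 0, -0.1, 0, 1, 0, 0, 0, 0, 1, 0, 0, 0, 0])

```text
time: 5.82
position: [0.5085, 0.0285, 0.0375]
eef_rot: [0.085, 0.996, 0.0, 0.0]
ft_force: [-0.6, -0.4, -1.7]
finger_gap: 0.0518
finger_force: 27.5
```

move_arm(increments=[1, 0, 0, -0.1, 0, 1, 0, 0, -0.1, 0, 1, 0, 0, 0, 0])

```text
time: 6.07
position: [0.5085, 0.0284, 0.0372]
eef_rot: [0.085, 0.996, 0.001, -0.001]
ft_force: [-5.6, -0.7, 15.5]
finger_gap: 0.052
finger_force: 29.3
```

Contact (15 N). I release, rise, then go over the blue box for a look.

move_arm(increments=[0.7, 0, 0, 0, 0, 0.3, 0, 0, 0, 0, 0, 0, 0, 0, 0, 0, 0, 0, 0, 0, 0, 0, 0, 0, 0, 0, 0, 0, 0.5, 0, 0, 0, 0, 1.5, 0, 0, 0, 0, 3, 0])

```text
time: 6.73
position: [0.505, 0.0281, 0.083]
eef_rot: [0.085, 0.996, -0.001, -0.004]
ft_force: [0.1, 1.4, -0.4]
finger_gap: 0.0854
finger_force: 0.0
```

move_arm(increments=[0, 0, 0, 4, 0, 0, 0, 0, 4, 0, 0, 0, 2, 3, 0, 0, 0, 3.5, 1.5, 0, 0, 0, 3.5, 0, 0, 0, 0, 3.5, 0, 0, 0, 0, 3.5, 0, 0, 0, 0, 2, 0, 0])

```text
time: 7.4
position: [0.5074, 0.2137, 0.2108]
eef_rot: [0.083, 0.997, 0.001, 0.0]
ft_force: [0.1, 0.3, 1.1]
finger_gap: 0.0852
finger_force: 0.0
```

move_arm(increments=[0, 0, 0.6, 0, 0, 0, 0, 0, 0, 0, 0, 0, 0, 0, 0, 0, 0, 0, 0, 0])

```text
time: 7.73
position: [0.5086, 0.2116, 0.2101]
eef_rot: [0.087, 0.996, -0.001, -0.0]
ft_force: [0.1, 0.8, -0.1]
finger_gap: 0.0855
finger_force: 0.0
```

Run:
```python
from h import *
o=observe();print(o['position'].round(4),yaw(),o['ft_force'].round(2))
for c in('wrist','top'):
    im,d,W=cloud(c)
    if c=='wrist': cv2.imwrite(f'pics/w3.png',im[...,::-1])
    i=im.astype(int)
    r=(abs(W[...,0]-.507)<.12)&(abs(W[...,1]-.2)<.085)
    for n,m in(('stir',r&(W[...,2]>.068)&(W[...,2]<.1)),('low',r&(W[...,2]>.045)&(W[...,2]<.06)),('low+',r&(W[...,2]>.045)&(W[...,2]<.1)),
      ('top',(abs(W[...,0]-.507)<.12)&(abs(W[...,1]-.03)<.08)&(W[...,2]>.045)&(W[...,2]<.06)),
      ('tray',(abs(W[...,0]-.51)<.15)&(abs(W[...,1]+.165)<.12)&(W[...,2]>.012)&(W[...,2]<.025))):
        if m.sum()>20: print(c,n,np.nanmedian(W[m][:,2]).round(4),rect(W[m]))
```

```text
[0.5086 0.2116 0.2101] 80.02073335148694 [ 0.12  0.85 -0.07]
wrist stir 0.0778 (array([512.9, 212.2]), array([58.6, 84.3]), 83.3, 5332)
wrist low 0.0514 (array([514.3, 213. ]), array([ 55.5, 130.7]), 79.9, 1840)
wrist low+ 0.0775 (array([514.1, 212.4]), array([ 59.7, 131.3]), 81.5, 7264)
wrist top 0.0513 (array([509.5,  28.5]), array([ 53.1, 130.3]), 80.0, 5753)
wrist tray 0.0167 (array([ 562.9, -155.5]), array([204.5, 162. ]), 18.8, 961)
top stir 0.08 (array([505.5, 197.3]), array([72.3, 27.3]), 15.9, 153)
top low 0.0542 (array([523. , 193.3]), array([116.8,  26.7]), 6.9, 33)
top low+ 0.0794 (array([521.8, 202.5]), array([116.6,  34.2]), 0.9, 195)
top top 0.0535 (array([510.7,  29.5]), array([ 52.2, 130.7]), 80.2, 911)
top tray 0.0192 (array([ 532.1, -147.3]), array([226.4, 184.8]), 2.4, 395)
```

View pics/w3.png

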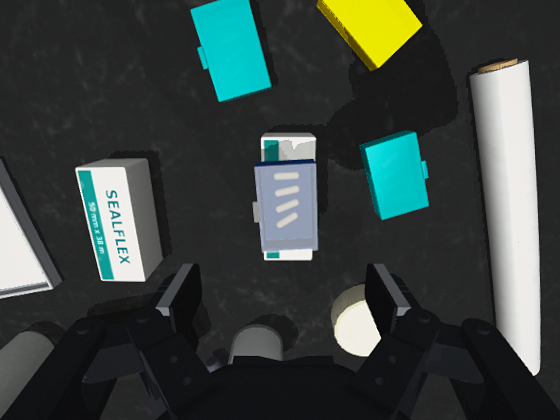

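The top carton stands aside at (118,220), and the blue box lies at (287,205) on the lower carton. Its lip is at (257,212) on the -y side, slightly toward +x from the middle. I'll grip about 17 mm toward -x from the centre to miss the lip: target (0.496, 0.216), yaw +3°.

move_arm(increments=[0, -1.2, 0.4, -2, 3, 0, 0, 0, -3, 0, 0, 0, 0, -3, 0, 0, 0, 0, -2, 0, 0, 0, 0, -1.5, 0, 0, 0, 0, -0.6, 0, 0, 0, 0, 0, 0, 0, 0, 0, 0, 0])

```text
time: 8.5
position: [0.4969, 0.2177, 0.0897]
eef_rot: [0.06, 0.998, -0.0, 0.0]
ft_force: [0.7, 0.0, 0.3]
finger_gap: 0.0853
finger_force: 0.0
```

move_arm(increments=[0, 0, -0.1, -0.5, 0, 0, 0, 0, -0.3, 0, 0, 0, 0, 0, 0, 0, 0, 0, 0, 0, 0.4, 0, 0, 0, 0])

```text
time: 8.92
position: [0.4965, 0.2176, 0.0817]
eef_rot: [0.059, 0.998, 0.0, 0.0]
ft_force: [0.0, 0.5, 1.3]
finger_gap: 0.075
finger_force: 0.0
```

move_arm(increments=[1, 0, 0, 0, 0, 1, 0, 0, 0, 0, 1, 0, 0, 0, 0, 1, 0, 0, 0, 0, 1, 0, 0, 0, 0, 1, 0, 0, 0, 0], newtons=25)

```text
time: 9.42
position: [0.4966, 0.2176, 0.0816]
eef_rot: [0.059, 0.998, 0.0, 0.0]
ft_force: [-0.7, 0.0, 2.4]
finger_gap: 0.0536
finger_force: 27.7
```

move_arm(increments=[1, 0, 0, 0.4, 0, 1, 0, 0, 0.8, 0, 1, 0, 0, 1.5, 0, 1, 0, 0, 2.2, 0, 1, 0, 0, 2.2, 0, 1, 0, 0, 1.5, 0, 1, 0, 0, 0.6, 0, 1, 0, 0, 0, 0])

```text
time: 10.08
position: [0.4973, 0.2179, 0.1752]
eef_rot: [0.059, 0.998, 0.001, 0.001]
ft_force: [-0.4, 0.7, -0.9]
finger_gap: 0.0535
finger_force: 27.4
```

move_arm(increments=[1, 0, -1.5, 0, 0, 1, 0, -3, 0, 0, 1, 0, -3.5, 0, 0, 1, 0, -3.5, 0, 0, 1, 0, -3.5, 0, 0, 1, 0, -3.5, 0, 0, 1, 0, -3.5, 0, 0, 1, 0, -3.5, 0, 0])

```text
time: 10.75
position: [0.4938, -0.0405, 0.1716]
eef_rot: [0.06, 0.998, -0.0, -0.002]
ft_force: [0.2, 0.2, -2.0]
finger_gap: 0.0536
finger_force: 27.3
```

move_arm(increments=[1, 0, -3.5, 0, 0, 1, 0, -3.5, 0, 0, 1, 0, -3, 0, 0, 1, 0, -1.5, 0, 0, 1, 0, -0.8, 0, 0, 1, 0, 0, 0, 0, 1, 0, 0, 0, 0])

```text
time: 11.33
position: [0.4952, -0.1601, 0.1722]
eef_rot: [0.059, 0.998, 0.0, -0.001]
ft_force: [-0.1, -0.0, -1.4]
finger_gap: 0.0535
finger_force: 27.3
```

Run:
```python
from h import *
o=observe();print(o['position'].round(4),yaw(),o['ft_force'].round(2),o['finger_force'],o['finger_gap'])
for c in('wrist','top','scene'):
    im,d,W=cloud(c)
    if c=='wrist': cv2.imwrite('pics/w4.png',im[...,::-1])
    for n,m in(('tray',(abs(W[...,0]-.51)<.11)&(abs(W[...,1]+.165)<.09)&(W[...,2]>.012)&(W[...,2]<.023)),
      ('box',(abs(W[...,0]-.51)<.1)&(abs(W[...,1]+.165)<.09)&(W[...,2]>.1)&(W[...,2]<.18)),
      ('low',(abs(W[...,0]-.507)<.12)&(abs(W[...,1]-.2)<.085)&(W[...,2]>.045)&(W[...,2]<.1))):
        if m.sum()>20: print(c,n,np.nanmedian(W[m][:,2]).round(4),rect(W[m]),W[m].min(0).round(3),W[m].max(0).round(3))
```

```text
[ 0.4952 -0.1601  0.1722] 83.19243923099711 [-0.08 -0.04 -1.42] 27.306586503982544 0.053534129311932854
wrist tray 0.0171 (array([ 485.3, -176.1]), array([132.9, 131.8]), 2.2, 2015) [ 0.417 -0.244  0.012] [ 0.554 -0.109  0.02 ]
wrist box 0.1682 (array([ 505.3, -161.2]), array([81.3, 71.4]), 82.9, 16102) [ 0.467 -0.199  0.142] [ 0.541 -0.119  0.18 ]
top tray 0.019 (array([ 504.6, -133.2]), array([172.,  54.]), 1.0, 167) [ 0.419 -0.159  0.013] [ 0.591 -0.105  0.023]
top box 0.1699 (array([ 514.4, -135.2]), array([84.5, 36.9]), 0.9, 167) [ 0.472 -0.154  0.143] [ 0.557 -0.117  0.178]
top low 0.0536 (array([515.3, 214.7]), array([ 50.8, 130.7]), 79.7, 868) [0.448 0.181 0.045] [0.583 0.251 0.06 ]
scene tray 0.0172 (array([ 504. , -163.8]), array([177.1, 113.4]), 3.8, 297) [ 0.414 -0.226  0.012] [ 0.594 -0.105  0.022]
scene box 0.1678 (array([ 510.7, -159.4]), array([82.6, 87.2]), 83.5, 642) [ 0.465 -0.199  0.142] [ 0.556 -0.116  0.18 ]
scene low 0.051 (array([512. , 212.9]), array([ 52.7, 130. ]), 78.1, 406) [0.444 0.179 0.045] [0.579 0.25  0.054]
```

View pics/w4.png

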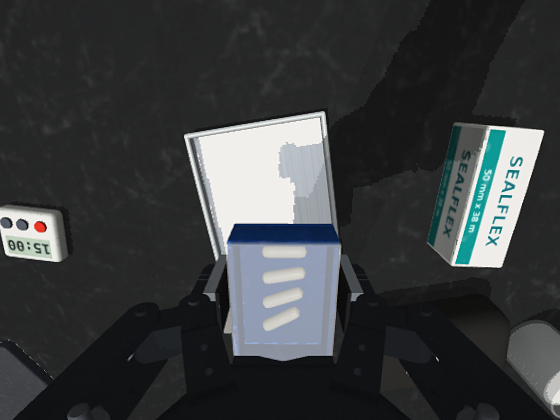

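The box is held level at (285,290) over the tray (centre about (0.505, -0.175)), with the top carton undisturbed at (490,195). I centre the gripper on the tray in y and lower.

move_arm(increments=[1, -0.5, -1.4, 0, 0, 1, 0, 0, -2, 0, 1, 0, 0, -3, 0, 1, 0, 0, -3, 0, 1, 0, 0, -2.5, 0, 1, 0, 0, -1.6, 0, 1, 0, 0, -0.8, 0, 1, 0, 0, 0, 0])

```text
time: 12.15
position: [0.49, -0.1726, 0.0424]
eef_rot: [0.058, 0.998, 0.001, -0.002]
ft_force: [0.5, -0.7, -1.1]
finger_gap: 0.0534
finger_force: 27.3
```

move_arm(increments=[1, 0, 0, -0.2, 0, 1, 0, 0, -0.2, 0, 1, 0, 0, 0, 0, 1, 0, 0, 0, 0])

```text
time: 12.48
position: [0.4922, -0.1747, 0.0413]
eef_rot: [0.059, 0.998, -0.0, 0.001]
ft_force: [-0.0, -0.0, -0.8]
finger_gap: 0.0532
finger_force: 27.3
```

move_arm(increments=[1, 0, 0, -0.3, 0, 1, 0, 0, -0.2, 0, 1, 0, 0, 0, 0, 1, 0, 0, 0, 0])

```text
time: 12.82
position: [0.4911, -0.1746, 0.0352]
eef_rot: [0.059, 0.998, 0.0, -0.0]
ft_force: [-0.3, -0.3, -1.6]
finger_gap: 0.0534
finger_force: 27.3
```

move_arm(increments=[1, 0, 0, -0.1, 0, 1, 0, 0, -0.1, 0, 1, 0, 0, 0, 0, 1, 0, 0, 0, 0])

```text
time: 13.15
position: [0.4912, -0.1746, 0.0332]
eef_rot: [0.059, 0.998, 0.0, -0.0]
ft_force: [-0.4, -0.1, -0.8]
finger_gap: 0.0535
finger_force: 27.3
```

move_arm(increments=[1, 0, 0, -0.1, 0, 1, 0, 0, 0, 0, 1, 0, 0, 0, 0])

```text
time: 13.4
position: [0.4914, -0.1747, 0.0326]
eef_rot: [0.059, 0.998, 0.0, 0.0]
ft_force: [-0.2, 0.3, 2.4]
finger_gap: 0.0534
finger_force: 27.7
```

move_arm(increments=[0.35, 0, 0, -0.05, 0, 0.2, 0, 0, 0, 0, 0.2, 0, 0, 0, 0, 0.2, 0, 0, 0, 0, 0.2, 0, 0, 0, 0, 0.2, 0, 0, 0.5, 0, 0.2, 0, 0, 1.5, 0, 0.2, 0, 0, 3, 0])

```text
time: 14.07
position: [0.4882, -0.1736, 0.0797]
eef_rot: [0.059, 0.998, 0.0, -0.004]
ft_force: [-0.3, 0.3, 0.1]
finger_gap: 0.0684
finger_force: 0.0
```

move_arm(increments=[0, 0, 0, 3.5, 0, 0, 0, 0, 3.5, 0, 0, 0, 1, 3, 0, 0, 0, 3, 1, 0, 0, 0, 3, 0, 0, 0, 0, 3, 0, 0, 0, 0, 3, 0, 0, 0, 0, 0, 0, 0])

```text
time: 14.73
position: [0.4914, -0.037, 0.1921]
eef_rot: [0.054, 0.999, 0.002, -0.0]
ft_force: [-0.1, 0.8, -0.4]
finger_gap: 0.0853
finger_force: 0.0
```

Run:
```python
from h import *
o=observe();print(o['position'].round(4),yaw(),o['ft_force'].round(2),o['finger_gap'])
for c in('wrist','top'):
    im,d,W=cloud(c)
    if c=='wrist': cv2.imwrite('pics/w5.png',im[...,::-1])
    for n,m in(
      ('box',(abs(W[...,0]-.51)<.07)&(abs(W[...,1]+.175)<.05)&(W[...,2]>.023)&(W[...,2]<.06)),
      ('low',(abs(W[...,0]-.507)<.12)&(abs(W[...,1]-.2)<.085)&(W[...,2]>.045)&(W[...,2]<.1)),
      ('top',(abs(W[...,0]-.507)<.12)&(abs(W[...,1]-.03)<.08)&(W[...,2]>.045)&(W[...,2]<.06))):
        if m.sum()>20: print(c,n,np.nanmedian(W[m][:,2]).round(4),rect(W[m]))
```

```text
[ 0.4914 -0.037   0.1921] 83.79473964302159 [-0.07  0.75 -0.43] 0.08532664191248465
wrist box 0.0287 (array([ 507.9, -178.5]), array([58.9, 84.1]), 82.6, 3956)
wrist low 0.051 (array([513.7, 214.6]), array([ 54.8, 130.2]), 80.5, 5480)
wrist top 0.0513 (array([509.5,  27.7]), array([ 52.8, 129.9]), 80.2, 7068)
top box 0.0307 (array([ 509.1, -183.6]), array([89.2, 48.3]), 1.8, 476)
top low 0.0536 (array([515. , 215.4]), array([ 50.7, 130.1]), 80.0, 869)
top top 0.0536 (array([510.6,  29.6]), array([ 52.2, 130.3]), 80.3, 706)
```

View pics/w5.png

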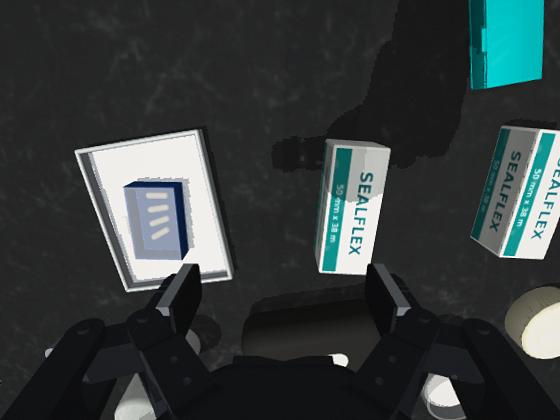

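The blue box lies flat in the tray at (160,220), and the top carton stands free at (350,205). I regrip it at (0.510, 0.0285) with yaw 80°.

move_arm(increments=[0, 1, 3, 0, -3, 0, 0.9, 3.5, 0, -0.6, 0, 0, 0, -3, 0, 0, 0, 0, -3.5, 0, 0, 0, 0, -3.5, 0, 0, 0, 0, -2.5, 0, 0, 0, 0, -1.5, 0, 0, 0, 0, -0.6, 0])

```text
time: 15.5
position: [0.508, 0.0181, 0.0431]
eef_rot: [0.092, 0.996, -0.001, -0.003]
ft_force: [-0.7, 0.3, 0.3]
finger_gap: 0.0853
finger_force: 0.0
```

move_arm(increments=[0, 0, 0, 0, 0, 0, 0, 0, 0, 0, 0, 0, 0, 0, 0])

```text
time: 15.75
position: [0.5118, 0.0198, 0.0472]
eef_rot: [0.091, 0.996, 0.0, 0.001]
ft_force: [0.2, 0.1, 0.2]
finger_gap: 0.0854
finger_force: 0.0
```

move_arm(increments=[0, -0.1, 0.9, -0.6, 0.5, 0, 0, 0, 0, 0, 0, 0, 0, 0, 0, 0, 0, 0, 0, 0])

```text
time: 16.08
position: [0.5094, 0.03, 0.0401]
eef_rot: [0.086, 0.996, 0.0, 0.0]
ft_force: [0.6, -0.3, -0.0]
finger_gap: 0.0855
finger_force: 0.0
```

move_arm(increments=[1, 0, 0, 0, 0, 1, 0, 0, 0, 0, 1, 0, 0, 0, 0, 1, 0, 0, 0, 0, 1, 0, 0, 0, 0, 1, 0, 0, 0, 0, 1, 0, 0, 0, 0, 1, 0, 0, 0, 0])

```text
time: 16.75
position: [0.5095, 0.0292, 0.04]
eef_rot: [0.086, 0.996, -0.0, 0.0]
ft_force: [-0.2, -1.0, 2.7]
finger_gap: 0.0515
finger_force: 28.0
```

move_arm(increments=[1, 0, 0, 0.4, 0, 1, 0, 0, 0.8, 0, 1, 0, 0, 2, 0, 1, 0, 0, 3, 0, 1, 0, 0, 2.5, 0, 1, 0, 0, 1.2, 0, 1, 0, 0, 0, 0, 1, 0, 0, 0, 0])

```text
time: 17.42
position: [0.5091, 0.0297, 0.1388]
eef_rot: [0.086, 0.996, 0.0, 0.0]
ft_force: [-0.0, 0.0, -3.3]
finger_gap: 0.0514
finger_force: 27.7
```

move_arm(increments=[1, 0.5, 1.5, 0, 0, 1, 0, 3, 0, 0, 1, 0, 3.5, 0, 0, 1, 0, 3.5, 0, 0, 1, 0, 3.5, 0, 0, 1, 0, 2.2, 0, 0, 1, 0, 1.4, 0, 0, 1, 0, 0, 0, 0])

```text
time: 18.08
position: [0.5121, 0.2197, 0.1367]
eef_rot: [0.083, 0.997, -0.0, -0.002]
ft_force: [-0.2, 0.9, -2.3]
finger_gap: 0.0515
finger_force: 27.5
```

move_arm(increments=[1, 0, 0, -1.5, 0, 1, 0, 0, -1.2, 0, 1, 0, 0, -0.6, 0, 1, 0, 0, -0.3, 0, 1, 0, 0, 0, 0, 1, 0, 0, 0, 0])

```text
time: 18.58
position: [0.5144, 0.2144, 0.1026]
eef_rot: [0.087, 0.996, -0.0, -0.0]
ft_force: [0.3, -0.6, -2.2]
finger_gap: 0.0518
finger_force: 27.5
```

Run:
```python
from h import *
o=observe();print(o['position'].round(4),yaw(),o['ft_force'].round(2),o['finger_gap'])
```

```text
[0.5144 0.2144 0.1026] 80.03865955616757 [ 0.28 -0.58 -2.2 ] 0.0517886582469575
```

Aligned within about 1 mm. I lower the last 1 cm.

move_arm(increments=[1, 0, 0.1, -0.4, 0, 1, 0, 0, -0.3, 0, 1, 0, 0, 0, 0, 1, 0, 0, 0, 0])

```text
time: 18.92
position: [0.5141, 0.2165, 0.0957]
eef_rot: [0.086, 0.996, -0.0, -0.0]
ft_force: [-0.6, -0.1, -2.8]
finger_gap: 0.0516
finger_force: 27.5
```

move_arm(increments=[1, 0, 0, -0.1, 0, 1, 0, 0, -0.1, 0, 1, 0, 0, 0, 0, 1, 0, 0, 0, 0])

```text
time: 19.25
position: [0.5142, 0.2164, 0.0938]
eef_rot: [0.086, 0.996, -0.0, -0.0]
ft_force: [0.7, -0.1, -2.7]
finger_gap: 0.0519
finger_force: 27.5
```

move_arm(increments=[1, 0, 0, -0.1, 0, 1, 0, 0, -0.1, 0, 1, 0, 0, 0, 0, 1, 0, 0, 0, 0])

```text
time: 19.58
position: [0.5145, 0.2165, 0.092]
eef_rot: [0.086, 0.996, 0.0, 0.0]
ft_force: [-0.5, -0.2, -0.9]
finger_gap: 0.0516
finger_force: 27.7
```

move_arm(increments=[1, 0, 0, -0.05, 0, 1, 0, 0, 0, 0, 1, 0, 0, 0, 0])

```text
time: 19.83
position: [0.5145, 0.2166, 0.092]
eef_rot: [0.086, 0.996, 0.0, 0.0]
ft_force: [-1.7, -0.1, 5.0]
finger_gap: 0.0516
finger_force: 28.5
```

Seated. I release and rise.

move_arm(increments=[0.6, 0, 0, 0, 0, 0.2, 0, 0, 0, 0, 0, 0, 0, 0, 0, 0, 0, 0, 0, 0, 0, 0, 0, 0, 0, 0, 0, 0, 0.5, 0, 0, 0, 0, 1.5, 0, 0, 0, 0, 3, 0])

```text
time: 20.5
position: [0.5112, 0.2151, 0.1385]
eef_rot: [0.086, 0.996, -0.002, -0.003]
ft_force: [0.4, 0.2, -0.4]
finger_gap: 0.0856
finger_force: 0.0
```

move_arm(increments=[0, 0, 0, 3.5, 0, 0, 0, 0, 3.5, 0, 0, 0, -2, 2, 0, 0, 0, -3.5, 0, 0, 0, 0, -3.5, 0, 0, 0, 0, -2, 0, 0, 0, 0, 0, 0, 0, 0, 0, 0, 0, 0])

```text
time: 21.17
position: [0.5144, 0.1046, 0.2317]
eef_rot: [0.088, 0.996, 0.0, 0.0]
ft_force: [0.6, 0.7, 0.8]
finger_gap: 0.0854
finger_force: 0.0
```

Run:
```python
from h import *
o=observe();print(o['position'].round(4),o['ft_force'].round(2),o['qvel'].round(3))
for c in('wrist','top','scene'):
    im,d,W=cloud(c)
    if c=='wrist': cv2.imwrite('pics/w6.png',im[...,::-1])
    for n,m in(
      ('box',(abs(W[...,0]-.51)<.07)&(abs(W[...,1]+.175)<.05)&(W[...,2]>.023)&(W[...,2]<.06)),
      ('up',(abs(W[...,0]-.507)<.12)&(abs(W[...,1]-.21)<.085)&(W[...,2]>.097)&(W[...,2]<.12)),
      ('lowside',(abs(W[...,0]-.507)<.12)&(abs(W[...,1]-.21)<.085)&(W[...,2]>.02)&(W[...,2]<.047)),
      ('upside',(abs(W[...,0]-.507)<.12)&(abs(W[...,1]-.21)<.085)&(W[...,2]>.06)&(W[...,2]<.095))):
        if m.sum()>20: print(c,n,np.nanmedian(W[m][:,2]).round(4),rect(W[m]),np.nanmedian(W[m],0).round(3))
```

```text
[0.5144 0.1046 0.2317] [0.56 0.65 0.79] [-0.028  0.017 -0.058 -0.017 -0.018 -0.004 -0.005]
wrist box 0.0288 (array([ 507.8, -178.2]), array([59.9, 84.3]), 82.5, 2937) [ 0.505 -0.174  0.029]
wrist up 0.1032 (array([514.6, 215.6]), array([ 53.1, 129.8]), 80.1, 8435) [0.507 0.215 0.103]
wrist lowside 0.0263 (array([478. , 197.8]), array([186.9,  54.6]), 5.0, 1809) [0.403 0.19  0.026]
wrist upside 0.0789 (array([508.4, 191.4]), array([ 23.2, 131.2]), 70.3, 1484) [0.503 0.192 0.079]
top box 0.0308 (array([ 509.1, -177.4]), array([58.5, 84.6]), 83.1, 621) [ 0.508 -0.175  0.031]
top up 0.1053 (array([515.8, 216.2]), array([ 51.2, 130. ]), 80.0, 718) [0.501 0.221 0.105]
top lowside 0.0283 (array([426.5, 212.4]), array([81.8, 38.8]), 25.3, 71) [0.4   0.21  0.028]
top upside 0.0778 (array([453.1, 221.5]), array([19.7, 50.6]), 15.5, 46) [0.453 0.211 0.078]
scene box 0.0301 (array([ 507.6, -177.7]), array([60.1, 87.1]), 82.5, 442) [ 0.502 -0.176  0.03 ]
scene up 0.103 (array([512.6, 215.3]), array([ 55.4, 131.9]), 80.9, 402) [0.504 0.213 0.103]
scene lowside 0.0307 (array([477.7, 211.9]), array([186.7,  83.8]), 4.9, 424) [0.461 0.194 0.031]
scene upside 0.0777 (array([502.7, 196.8]), array([ 55. , 141.3]), 58.2, 482) [0.481 0.196 0.078]
```

View pics/w6.png

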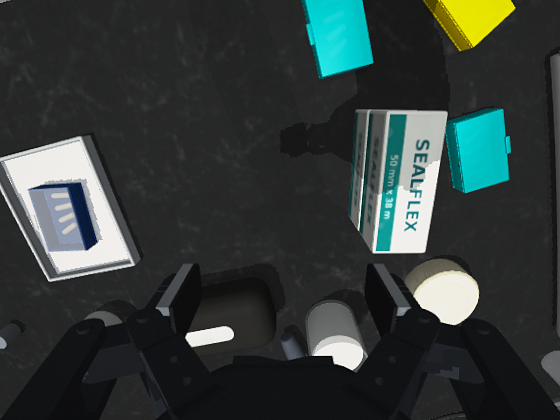

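The cartons are stacked and lined up at (400,180), with the upper centre at (0.5145, 0.2155) against (0.514, 0.215) for the lower. The blue box is flat in the tray at (65,215), and the robot touches nothing.

```bash
python3 -c "from bench import sign_off; print(sign_off())"
```

```text
the job is handed in; nothing more can be done
None
```

The job is handed in: the blue box lies flat in the tray and the upper carton is back on the lower one, with centres about 1 mm apart by the camera measurements; `sign_off()` returned no verdict.

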